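Set a lab burner's needle valve and open its supply

ROBOT

A 6-joint arm with a two-finger parallel gripper is mounted at the origin on the work surface. World frame = base frame: x ahead of the robot, y to its left, z up, the work surface at z = 0. Lengths are in mm, angles in rad, forces in N, time in s.
With the tool pointing down it reaches from about 275 to 775 mm from the base axis. Payload 14.6 kg.
Tool frame: the origin (TCP) lies between the finger pads; the fingertips stand 25 mm ahead of it and the grasp point (between the pads) lies 6 mm ahead of it; y points along the fingers, z is the direction in which the jaws open and shut, and the axes are right-handed (so a half turn about y gives the same grasp; the last joint's range is limited). The gripper opens to 85 mm and grips with 20 to 120 N. Pads are 22 mm wide; open, the fingers measure 114 mm over their backs; the gripper's body (76 mm by 85 mm) begins 54 mm behind the grasp point. The pads swing forward as they close: fully open they stand 13 mm farther back than shut.
Start: joints at [-1.323, 0.263, -0.048, 1.259, 0, 1.415], TCP at [205.792, -482.989, 256.278] pointing down, gripper open.
Joint ranges: [-2.65, 2.65], [-0.89, 1.7], [-1.18, 1.37], [-2.13, 2.11], [-1.35, 1.29], [-3.14, 3.14]. Speed limits (rad/s): [1.89, 1.89, 2.57, 2.79, 3.14, 3.14].

INTERFACE

Orientations are given as a rotation vector (axis times angle).
In Python, from rig import r gives the robot as it stands. Calls block until the motion is done:
- r.move_ptp(position, orientation): joint-space move of the TCP to a pose.
- r.move_linear(position, velocity=150, frame=None, threshold=None): straight line of the TCP; frame=None keeps the orientation; velocity is the mean speed in mm/s. With threshold (N) it stops when the force on the tool has changed by that much, and returns True; else False.
- r.goto_joints(angles): joint-space move.
- r.grip(opening, squeeze=None): finger opening in mm; squeeze is the grip in N (None keeps the last); returns when the fingers have stopped.
- r.wait(seconds).
- r.solve_ik(position, orientation): joint angles nearest the present ones, or None.
- r.sense(): the state.
- r.get_image(name): name is "scene" or "top"; returns a dict with "img" (480x640x3 uint8, red, green, blue), "range_z" (480x640 float32, mm along the optical axis (not along the pixel's ray), 0 where there is no reading), "fov_y" (degrees; the focal length in pixels is half the picture's height over the tangent of half this angle, whatever the lens; pixels are square), "cx", "cy" (the principal point, pixels), "k1" (the pictures are not rectified: a ray, as slopes to the right and down, at radius r is drawn at 1 + k1 r^2 times it, then the intrinsics apply), "xyz" and "rotation" of the camera in the world. Camera axes: x right, y down, z forward; pixel columns grow to the right and rows downward; lengths in mm; the calibration is good to about 2 mm. A picture is of the moment at which its call begins.
A pose or a line that the arm cannot do raises r.Unreachable and nothing moves.
- r.finish_job(): hands the job in, once; it reports no verdict.
The state is a dict: "clock": time; "joint_pos": joint angles; "joint_vel": joint speeds; "joint_efforts": joint torques, N m; "eef_pos": TCP position; "ee_rot": TCP orientation; "contact_force": force on the tool from outside, world axes, zero at the start; "moment": the same for the moment, N m; "gripper_width": finger opening in mm.
Only numpy, scipy, OpenCV 4.12 (cv2) and the standard library are available. Lean on these libraries where they do the work, as an engineer would, in place of code of your own. Each camera call takes 0.05 s, during which the arm holds its last target. There are 200 camera calls.

TASK

Make the burner ready at its pilot setting: turn the steel T-bar of the needle valve down (clockwise seen from above) until you feel the screw bottom, snug but never forced, then back it off a quarter of a turn. Only after that, tip the supply lever beside it fully over towards the burner, let go, and leave the tray, the dropper bottle and the spring clip where they are.

Things in the scene. Friction and masses are not known exactly. Their poses are not given: they have to be found in the camera images.
- station: Burner station, fixed: aluminium plate 280 x 240 x 12 mm flat on the bench. Origin at bench height; the plate spans x -80 to 200 mm and y -120 to 120 mm about it; x points from the operator's side towards the burner. On it stand the valve (x 0, y -70 mm), the supply lever (x 0, y +70 mm) and the burner (x 150, y 0).
- burner (a point): Centre of the top of the chromed burner, fixed to the station, 172 mm above the bench; tube 21 mm dia., head 38 mm, foot 76 mm. Nothing to do with it.
- valve (a point): Centre of the top of the valve's round brass collar (32 mm dia.), 64 mm above the bench, on the screw's vertical axis; axes parallel to the station's. Under it the brass block, 50 x 50 mm, top at 52 mm. The seat is inside: 50 to 150 degrees of turning below the start. The bar's bearing at which the screw bottoms differs every time and cannot be seen.
- tbar_grip (a point): Point on the axis of the steel T-bar, at gripping height, 109 mm above the bench; the bar turns but does not rise. Bar 46 mm long (this point's x), 12 mm wide (its y, pinch it there from above), from 27 mm below to 9 mm above this point. Clockwise from above screws in. It sits on the hub through a rubber bush, which twists 1 degree per 0.07 N m; more than 20 degrees of twist (1.4 N m) ruins the valve.
- hub (a point): Centre of the top of the steel hub, a 28 mm disc 78 mm above the bench, on the screw itself, just under the bar; with no load its axes are parallel to the bar's. It turns with about 0.06 N m of friction, stays where it is left, and stops dead when the screw bottoms. The quarter turn is the hub's, and so the bar's once let go.
- pin_top (a point): Top of the needle's tail pin, 6 mm dia., upright in the valve block at station x -18, y -88 mm: it rises with the needle as the T-bar is unscrewed, 3 mm per turn, and its top is 60 mm above the bench when the screw bottoms. Too fine to set a quarter turn by. Do not handle.
- lever (a joint): Supply lever: 0 = shut, leaning 0.5 rad from vertical away from the burner; 1.0 rad = fully over, leaning 0.5 rad towards the burner (station +x); starts at 0 to 0.12. Friction 0.06 N m, about 1 N at the ball; it stays where it is left and has a hard stop at both ends.
- lever_tip (a point): Centre of the lever's steel ball, 26 mm dia., 90 mm from the lever's pivot on a 10 mm rod. The pivot lies along the station's y axis at station x 0, y 70 mm, 34 mm above the bench, in a block 70 x 50 mm, 25 mm tall on the plate.
- tray: White plastic tray, 140 x 200 x 35 mm, loose on the bench; origin at the centre of its underside. Leave alone.
- dropper: Small amber dropper bottle, 36 mm dia., 75 mm tall, loose on the bench; origin at the centre of its underside. Leave alone.
- clip: Orange spring clip, 75 x 22 x 14 mm, lying on the bench; origin at the centre of its underside. Leave alone.

How it is judged (in metres and radians):
On the way, in this order (a step that is already met when the one before it is completed fails the run):
1. the needle screw has been turned down until it bottoms (z of pin_top in the frame of station below 0.060019 m), for 0.1 s.
2. the screw has been backed off a quarter turn (within 20 degrees) from its bottom (z of pin_top in the frame of station between 0.060583 and 0.060917 m), for 0.2 s.
3. the supply lever has been tipped fully over towards the burner (value of joint lever above 0.9 rad), for 0.1 s.
At the end, for the whole second after the job is handed in: The needle screw stands a quarter turn (90 degrees, within 20) above its bottom and the supply lever is fully over towards the burner (past 0.9 of its 1.0 rad), both let go; tray, bottle and clip are where they were (all of step 2 and value of joint lever above 0.9 rad); the robot touches nothing.
It fails at once if the T-bar was forced (its bush twisted by more than 20 degrees, about 1.4 N m) (angle between the x axis of tbar_grip and the x axis of hub, either way round above 0.3491 rad).
It fails at once if the tray, the dropper bottle or the clip was moved by more than 25 mm, or the bottle tipped (distance of any of tray, dropper, clip from where it was at the start of the episode above 0.025 m or angle between dropper's own z axis and vertical above 0.5 rad).
It also fails if it takes over 61 s, if anything falls off the work surface, if the arm or the gripper's body presses on something with over 40 N, if the wrist force passes 120 N, or if a joint passes its speed limit or range.

## Working session

There is one attempt and no reset: what is moved stays moved. The work goes in short steps, each a Python script; the robot and the scene stay as the last script left them, time stands still between calls to the robot, and variables do not carry over. Pictures are saved under pics/ and viewed, about 8 in all and at most 12, crops included, and the job is handed in when it is done.

```bash
mkdir -p pics; ls; cat > h.py <<'E'
import numpy as np, cv2
from rig import r
def cam(n,save=None):
    d=r.get_image(n)
    if save: cv2.imwrite('pics/'+save,d['img'][:,:,::-1])
    f=240/np.tan(np.radians(d['fov_y'])/2)
    d['K']=np.array([[f,0,d['cx']],[0,f,d['cy']],[0,0,1.]])
    d['R']=np.array(d['rotation']).reshape(3,3) if np.size(d['rotation'])==9 else cv2.Rodrigues(np.array(d['rotation'],float))[0]
    d['t']=np.array(d['xyz'],float)
    return d
def slopes(d,uv):
    dc=np.array([d['k1'],0,0,0,0.])
    return cv2.undistortPoints(np.array(uv,float).reshape(-1,1,2),d['K'],dc)[:,0]
def cast(d,uv,z):
    s=slopes(d,uv); v=np.c_[s,np.ones(len(s))]@d['R'].T
    return d['t']+v*((z-d['t'][2])/v[:,2])[:,None]
def cloud(d):
    vv,uu=np.mgrid[0:480,0:640]; s=slopes(d,np.stack([uu,vv],-1).reshape(-1,2))
    z=d['range_z'].reshape(-1,1); return (d['t']+(np.c_[s,np.ones(len(s))]*z)@d['R'].T).reshape(480,640,3)
E
python3 - <<'E'
from h import *
for n in('scene','top'):
    d=cam(n,n+'0.png'); print(n,d['fov_y'],d['cx'],d['cy'],d['k1'],d['t'],np.array(d['rotation']).round(3).tolist())
s=r.sense();print({k:np.round(v,3).tolist() for k,v in s.items()})
E
```

```text
pics
scene 51.6305109956464 333.15207488406213 240.38190738423964 -0.12276429444791401 [968.36305464 436.74371736 814.4558497 ] [-0.958, -2.629, 0.897]
top 50.10564751640284 324.87441923553666 240.70374783081715 -0.07876619296339192 [ 594.49461286   31.23619303 1115.77236209] [-2.198, 2.228, -0.076]
{'clock': 0.1, 'joint_pos': [-1.323, 0.263, -0.049, 1.259, -0.0, 1.415], 'joint_vel': [-0.0, 0.0, 0.002, -0.001, -0.002, 0.001], 'joint_efforts': [0.004, -63.858, 38.506, 0.01, -0.0, 0.0], 'eef_pos': [205.731, -482.796, 255.876], 'ee_rot': [-0.408, 2.001, -1.999], 'contact_force': [-0.103, -0.266, 0.051], 'moment': [0.004, 0.026, 0.043], 'gripper_width': 85.011}
```

View pics/top0.png

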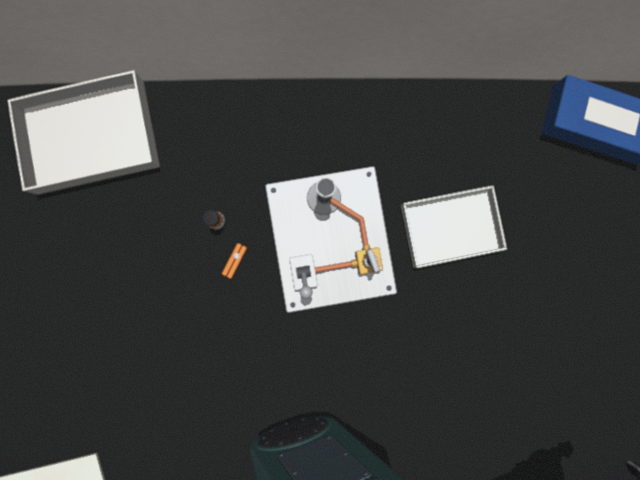

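View pics/scene0.png

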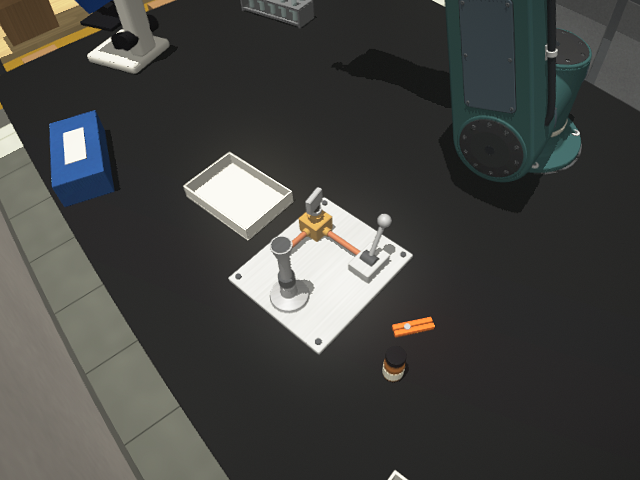

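The top view shows the plate with corners at about (266,185), (375,167), (397,293) and (287,312). The T-bar is near (373,260), the lever ball at (306,293) and the burner at (325,187). In the scene view the T-bar is at (315,203) and the ball at (384,220). Next I measure these points.

```bash
python3 - <<'E'
from h import *
d=cam('top'); P=cloud(d); img=d['img'].astype(int)
m=((img.min(2)>150)).astype(np.uint8); m[:, :240]=0; m[:,400:]=0; m[:150]=0;m[330:]=0
c=max(cv2.findContours(m,0,2)[0],key=cv2.contourArea)
hull=cv2.convexHull(c); q=cv2.approxPolyN(hull,4)[0] if hasattr(cv2,'approxPolyN') else cv2.boxPoints(cv2.minAreaRect(c))
print(q.tolist())
W=cast(d,q.astype(float),12); print(W.round(1).tolist())
print([np.linalg.norm(W[i]-W[(i+1)%4]).round(1) for i in range(4)])
ctr=W.mean(0)[:2]
# order: x edges (length 280): toward burner = +x
e=[W[(i+1)%4]-W[i] for i in range(4)]
L=[v for v in e if np.linalg.norm(v)>260]; a=[v if v[0]>0 else -v for v in L]; x=sum(a)[:2]; yaw=np.arctan2(x[1],x[0])
R=np.array([[np.cos(yaw),-np.sin(yaw)],[np.sin(yaw),np.cos(yaw)]])
o=ctr-R@[60,0]; print('yaw',yaw,'origin',o)
np.savez('st.npz',o=o,yaw=yaw)
V=o+R@[0,-70]; print('valve',V,'lev',o+R@[0,70],'burner',o+R@[150,0])
for n in('top','scene'):
    D=d if n=='top' else cam('scene'); P=cloud(D)
    s=(P[...,:2]-o)@R
    for nm,c0,zl,rad in(('bar',(0,-70),(90,125),32),('barTop',(0,-70),(114,123),32),('ball',(-45,70),(95,135),40),('burn',(150,0),(165,180),30)):
        k=(D['range_z']>0)&(np.hypot(s[...,0]-c0[0],s[...,1]-c0[1])<rad)&(P[...,2]>zl[0])&(P[...,2]<zl[1])
        if k.sum()<4: print(n,nm,k.sum());continue
        p=s[k]; C=np.cov(p.T); w,v=np.linalg.eigh(C); ax=v[:,1]
        pr=(p-p.mean(0))@v
        print(n,nm,k.sum(),p.mean(0).round(1),'z',np.percentile(P[k][:,2],[5,50,95]).round(1),'ang',np.degrees(np.arctan2(ax[1],ax[0])).round(1)%180,'ext',np.ptp(pr,0).round(1), 'mid',((p.min(0)+p.max(0))/2).round(1))
for n,x0,y0,w in(('top',260,230,150),('scene',270,170,150)):
    im=(d if n=='top' else D)['img'][y0:y0+100,x0:x0+w,::-1]; cv2.imwrite(f'pics/{n}1.png',cv2.resize(im,None,fx=4,fy=4,interpolation=2))
a=cv2.imread('pics/top1.png');b=cv2.imread('pics/scene1.png');cv2.imwrite('pics/both1.png',cv2.resize(np.vstack([a,b]),(450,600)))
E
```

```text
[[396, 293], [287, 312], [265, 184], [374, 166]]
[[526.3, -150.3, 12.0], [489.5, 84.7, 12.0], [765.4, 129.1, 12.0], [802.5, -107.8, 12.0]]
[np.float64(237.9), np.float64(279.5), np.float64(239.8), np.float64(279.4)]
yaw 0.15621788442893494 origin [586.65568121 -20.43139539]
valve [597.54650999 -89.57899006] lev [575.76485242  48.71619928] burner [734.82909835   2.90609487]
top bar 172 [  0.7 -68. ] z [ 96.6 116.5 119.8] ang 11.400000000000006 ext [12.9 45.4] mid [  0.7 -69.3]
top barTop 126 [  0.4 -68.8] z [115.  117.5 119.9] ang 11.400000000000006 ext [11.8 44.6] mid [  0.3 -69.3]
top ball 144 [-37.1  70.8] z [115.5 124.1 129.2] ang 8.400000000000006 ext [24.3 26.9] mid [-37.   71.1]
top burn 317 [150.1   0.9] z [169.2 172.2 175. ] ang 168.9 ext [35.5 35.9] mid [150.3   0.5]
scene bar 270 [  2.7 -63.8] z [ 92.9 112.6 120.6] ang 8.699999999999989 ext [14.2 46.6] mid [ -0.4 -66.1]
scene barTop 122 [  1.  -65.8] z [115.4 118.4 121. ] ang 11.900000000000006 ext [12.2 46.6] mid [ -0.1 -66.2]
scene ball 192 [-33.6  75.2] z [ 99.3 122.3 129.5] ang 143.1 ext [20.9 25.4] mid [-35.6  73. ]
scene burn 372 [150.6   4.2] z [169.3 173.8 175.7] ang 49.6 ext [36.3 36.6] mid [149.3   2.8]
```

View pics/both1.png

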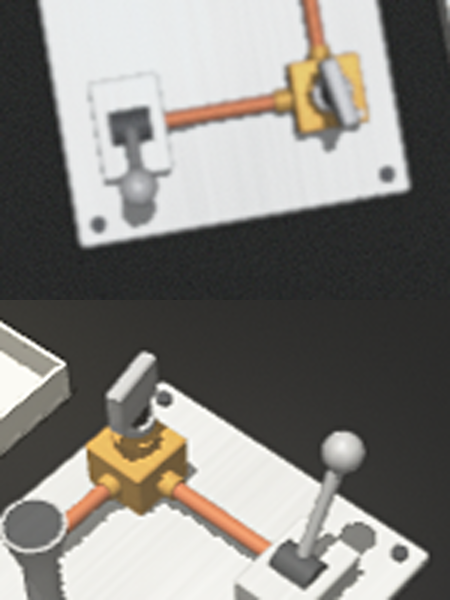

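The crop shows the T-bar turned about 11° from station x, with the bar centre near the nominal valve position. The lever leans away from the burner, with nothing close around either. Next I check that a single grasp covers the whole turn.

```bash
cat >> h.py <<'E'
st=np.load('st.npz'); o=st['o']; yaw=float(st['yaw']); Rs=np.array([[np.cos(yaw),-np.sin(yaw)],[np.sin(yaw),np.cos(yaw)]])
def W(x,y): return o+Rs@np.array([x,y],float)
def ori(b,flip=False):
    """tool pointing down, jaws across a bar of world bearing b (deg)"""
    a=np.radians(b+90+(180 if flip else 0)); z=np.array([np.cos(a),np.sin(a),0]); y=np.array([0,0,-1.])
    return cv2.Rodrigues(np.c_[np.cross(y,z),y,z])[0].ravel()
def bearing():
    R=cv2.Rodrigues(np.array(r.sense()['ee_rot'],float))[0]; return np.degrees(np.arctan2(R[1,2],R[0,2]))-90
E
python3 - <<'E'
from h import *
v=W(0,-69); print(v,bearing())
for f in(0,1):
  for b in(20.4,20.4-60,20.4-110,20.4-165):
    q=r.solve_ik([*v,115],ori(b,f)); print(f,b,None if q is None else np.round(q,3))
for z in (115,220): print(r.solve_ik([*v,z],ori(20.4)))
E
```

```text
[597.39092672 -88.59116728] -156.92203054548438
0 20.4 [-0.282  0.469 -0.12   0.981 -0.    -0.638]
0 -39.6 [-0.282  0.469 -0.12   0.981  0.     0.409]
0 -89.6 [-0.282  0.469 -0.12   0.981  0.     1.282]
0 -144.6 [-0.282  0.469 -0.12   0.981  0.     2.242]
1 20.4 [-0.282  0.469 -0.12   0.981  0.     2.503]
1 -39.6 [-0.282  0.469 -0.12   0.981  0.    -2.733]
1 -89.6 [-0.282  0.469 -0.12   0.981  0.    -1.86 ]
1 -144.6 [-0.282  0.469 -0.12   0.981 -0.    -0.9  ]
[-2.82086240e-01  4.69272007e-01 -1.20371930e-01  9.81152390e-01
 -4.44089210e-16 -6.38133408e-01]
[-2.82086240e-01  4.11242430e-01  7.85572495e-02  1.23811115e+00
 -4.44089210e-16 -6.38133408e-01]
```

```bash
python3 - <<'E'
from h import *
v=W(0,-69); b=20.4
def p(t):
    s=r.sense(); print(t,round(s['clock'],2),np.round(s['eef_pos'],1),'F',np.round(s['contact_force'],1),'M',np.round(s['moment'],3),'w',round(s['gripper_width'],1),'b',round(bearing(),2))
r.move_ptp([*v,200],ori(b)); p('above')
r.grip(40,30); p('g40')
print(r.move_linear([*v,116],velocity=120,threshold=8)); p('down')
r.grip(0,30); p('closed')
E
```

```text
above 2.21 [597.3 -89.3 200.1] F [ 0.4 -0.2  0.4] M [ 0.017 -0.005 -0.007] w 85.6 b 20.3
g40 2.72 [597.4 -88.7 200. ] F [-0.1 -0.6  0.5] M [ 0.041 -0.012  0.018] w 39.9 b 20.39
False
down 3.57 [597.8 -88.7 116.7] F [ 0.6 -0.3 -1.1] M [0.005 0.013 0.03 ] w 39.6 b 20.4
closed 3.92 [597.7 -88.5 116.7] F [-0.7  1.4  7.4] M [ 0.292  0.261 -0.006] w 11.3 b 20.41
```

```bash
python3 - <<'E'
from h import *
q=np.array(r.sense()['joint_pos'],float); q0=q.copy(); M0=r.sense()['moment'][2]; j=q[5]; log=[]
for i in range(60):
    j+=np.radians(3); q[5]=j
    if j>2.24+.2: print('range');break
    r.goto_joints(q)
    s=r.sense(); m=s['moment'][2]
    log.append((round(s['clock'],2),round(bearing(),1),round(m,3),*np.round(s['contact_force'][:2],1),round(s['gripper_width'],1)))
    if m>0.3 or m<-0.35 or np.hypot(*s['contact_force'][:2])>15: break
print(M0);print(*log[:4],*log[4:-6:4],*log[-6:],sep='\n')
r.wait(.2); s=r.sense();print(s['moment'],s['contact_force'],bearing(),s['clock'])
E
```

```text
-0.006162805309596604
(4.17, np.float64(17.5), np.float64(-0.056), np.float64(-0.9), np.float64(0.5), 11.4)
(4.42, np.float64(14.5), np.float64(-0.001), np.float64(-0.7), np.float64(0.4), 11.8)
(4.67, np.float64(11.5), np.float64(-0.02), np.float64(-1.5), np.float64(0.1), 11.5)
(4.92, np.float64(8.6), np.float64(-0.004), np.float64(-1.7), np.float64(0.4), 10.9)
(5.17, np.float64(5.6), np.float64(-0.004), np.float64(-1.6), np.float64(0.5), 11.3)
(6.17, np.float64(-6.4), np.float64(-0.033), np.float64(-2.1), np.float64(0.6), 11.4)
(7.17, np.float64(-18.4), np.float64(-0.056), np.float64(-2.6), np.float64(0.0), 11.1)
(8.18, np.float64(-30.4), np.float64(-0.054), np.float64(-2.5), np.float64(-0.6), 11.3)
(8.43, np.float64(-33.4), np.float64(0.051), np.float64(-3.1), np.float64(-0.8), 11.6)
(8.68, np.float64(-36.4), np.float64(0.029), np.float64(-3.2), np.float64(-2.0), 11.5)
(8.93, np.float64(-39.4), np.float64(0.053), np.float64(-3.6), np.float64(-1.7), 11.5)
(9.18, np.float64(-42.4), np.float64(-0.049), np.float64(-2.7), np.float64(-0.4), 11.4)
(9.43, np.float64(-45.4), np.float64(0.175), np.float64(-4.7), np.float64(-2.2), 11.4)
(9.68, np.float64(-48.4), np.float64(0.333), np.float64(-4.0), np.float64(-3.4), 11.3)
[-0.47957604  0.83434174  0.26569093] [-3.99172782 -2.40348286  4.65527573] -48.426923592923046 9.875
```

```bash
python3 - <<'E'
from h import *
q=np.array(r.sense()['joint_pos'],float)
def mz():
    a=[]
    for _ in range(8): a.append(r.sense()['moment'][2]); r.wait(.03)
    return np.mean(a)
print(bearing(),mz())
for i in range(2):
    q[5]+=np.radians(2.5); r.goto_joints(q); m=mz(); print(bearing(),m,r.sense()['clock'],r.sense()['contact_force'])
    if m>.7: break
r.wait(.1)
E
```

```text
-48.426923592923046 0.31303723348307966
-50.7366514013089 0.4693695826388903 10.6583 [-4.0285358  -2.53982152  4.9177035 ]
-53.22447323437529 0.6211493274450375 11.175 [-3.99924532 -1.27980973  4.88779602]
```

Torque ramps linearly at about 0.063 N m per degree, so the screw has bottomed; zero twist extrapolates to a bearing of about -44°. I back off to +46.5°, release and check.

```bash
python3 - <<'E'
from h import *
q=np.array(r.sense()['joint_pos'],float); b0=bearing(); T=46.5
for k in np.linspace(0,1,5)[1:]:
    p=q.copy(); p[5]-=np.radians((T-b0)*k); r.goto_joints(p); s=r.sense(); print(round(bearing(),1),np.round(s['moment'][2],3),np.round(s['contact_force'],1))
r.wait(.3); print(bearing(),r.sense()['moment'][2])
r.grip(45,30); s=r.sense(); print(s['gripper_width'],s['clock'],s['contact_force'])
e=s['eef_pos']; r.move_linear([e[0],e[1],215],velocity=150)
r.grip(0,30)
# retreat sideways to lever approach, behind (-x) of the ball, high
g=W(-110,70); r.move_ptp([*g,200],ori(np.degrees(yaw)))
print(r.sense()['clock'],r.sense()['eef_pos'])
D=cam('top','top2.png');P=cloud(D); s=(P[...,:2]-o)@Rs
E2=cam('scene','scene2.png')
for nm,c0,zl,rad in(('barTop',(0,-69),(112,123),30),('ball',(-37,71),(110,135),20)):
    k=(D['range_z']>0)&(np.hypot(s[...,0]-c0[0],s[...,1]-c0[1])<rad)&(P[...,2]>zl[0])&(P[...,2]<zl[1]); print(nm,k.sum())
    if k.sum()<4: continue
    p=s[k]; w,v=np.linalg.eigh(np.cov(p.T)); a=v[:,1]; print(p.mean(0),np.ptp((p-p.mean(0))@v,0),'world bearing',np.degrees(np.arctan2(a[1],a[0])+yaw)%180)
cv2.imwrite('pics/c2.png',cv2.resize(np.hstack([D['img'][150:330,240:420],E2['img'][130:310,250:430]])[:,:,::-1],(800,400)))
E
```

```text
-28.4 0.041 [-2.9 -2.1  5.2]
-3.6 0.043 [-2.6 -0.9  5.5]
21.2 0.068 [-2.5 -1.3  4.8]
46.2 0.055 [-2.4  0.1  4.8]
46.34442544997657 0.11294100798667096
45.186395607006624 13.9917 [ 0.30045484  0.32646473 -0.01548308]
16.1083 [467.97160931  31.302305   200.34193907]
barTop 145
[  0.47145072 -68.85942597] [11.99495508 46.01424119] world bearing 46.59362569132895
ball 139
[-37.51773185  70.80718322] [24.60454572 25.22104013] world bearing 35.940186165305875
```

View pics/c2.png

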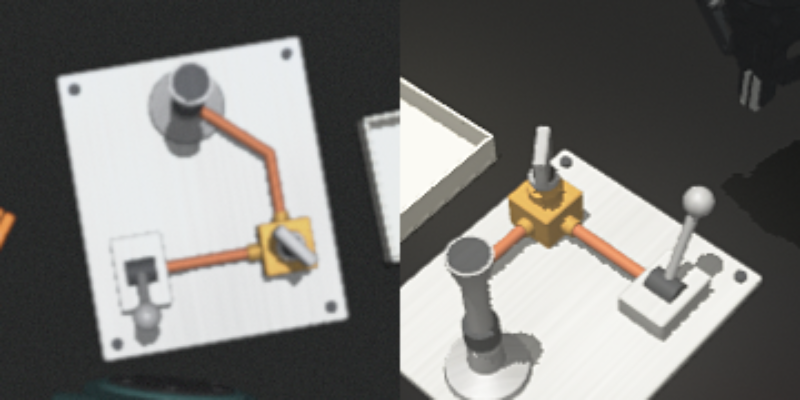

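The bar now stands at bearing 46.6° (crop: pixel (295,247) in the left half), about 90.5° above the bottom, and nothing else has moved. Next I push the lever ball with closed fingers.

```bash
python3 - <<'E'
from h import *
def sx():
    return (np.array(r.sense()['eef_pos'][:2])-o)@Rs
r.move_linear([*W(-110,70.5),125],velocity=120)
h=r.move_linear([*W(26,70.5),125],velocity=60,threshold=8); s=r.sense(); print(h,sx(),s['contact_force'],s['clock'])
if not h or sx()[0]>12:
    r.wait(.2); r.move_linear([*W(-100,70.5),125],velocity=120); r.move_linear([*W(-130,70.5),200],velocity=120)
    D=cam('top');P=cloud(D); s=(P[...,:2]-o)@Rs; E2=cam('scene')
    for nm,c0,zl,rad in(('barTop',(0,-69),(112,123),30),('ball',(43,71),(105,135),25)):
        k=(D['range_z']>0)&(np.hypot(s[...,0]-c0[0],s[...,1]-c0[1])<rad)&(P[...,2]>zl[0])&(P[...,2]<zl[1]); print(nm,k.sum())
        if k.sum()<4: continue
        p=s[k]; w,v=np.linalg.eigh(np.cov(p.T)); a=v[:,1]; print(p.mean(0),(p.min(0)+p.max(0))/2,'bearing',np.degrees(np.arctan2(a[1],a[0])+yaw)%180)
    print(r.sense()['contact_force'],r.sense()['clock'])
    cv2.imwrite('pics/c3.png',cv2.resize(np.hstack([D['img'][150:330,200:380],E2['img'][130:310,250:430]])[:,:,::-1],(800,400)))
E
```

```text
True [19.69896476 70.58569547] [-1.80608002 -0.2783055   1.73455339] 18.95
barTop 145
[  0.36721344 -68.82565469] [  0.47984247 -68.54475542] bearing 46.81960132659353
ball 138
[43.60637448 70.7419019 ] [44.00762685 71.14011165] bearing 135.82452138938606
[-0.27171417 -0.23025176 -0.32771378] 21.225
```

View pics/c3.png

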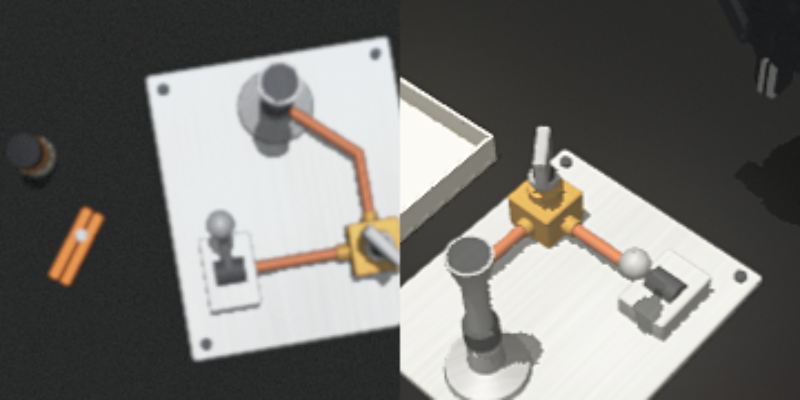

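The lever leans fully over: its ball is at station x 43.6 mm, against 43.1 mm at the stop. The bar still stands at 46.8°, the clip and bottle are undisturbed, and the gripper is clear.

```bash
python3 -c "
from h import *
r.finish_job()"
```

```text
the job is handed in; nothing more can be done
```

The burner is at its pilot setting and the job is handed in; the rig gave no verdict, so what follows is from my own last checks.

- **Valve down:** I turned the T-bar clockwise until the torque rose steadily, up to about 0.62 N m, well under the 1.4 N m limit. The bush twist was about 9°, and extrapolating back put the bottom at a bar bearing of about -44°.
- **Backed off:** I turned it back to +46.5° and let go. The top camera then read 46.6°, and 46.8° at the end, so it stands about 90.7° above the bottom (tolerance 20°).
- **Lever:** I pushed it over with closed fingers until it met the stop. The ball is at station x 43.6 mm, against 43.1 mm expected at 1.0 rad, and it stayed there after I withdrew.
- **Left alone:** The clip, bottle and tray looked unmoved in the pictures; I did not measure their positions. The gripper was clear, with about 0.5 N or less on the wrist.

**Disagreements:**
- The scene camera put things about 2–3 mm off the top camera, so I relied on the top one.
- The moment reading had about 0.05–0.1 N m of noise or bias. While the screw turned freely its sign did not match the expected friction, which is worth about 1.5° at most.

The last clock reading was 21.2 s of the 61 s allowed.

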